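# Slide the rosettes into a cabinet door panel

### The job

Two turned wooden rosettes, a large and a small one, lie loose on a cabinet door panel that has a large and a small round recess. Without picking them up, push each rosette across the panel with the fingertips until it drops into the recess of its own size and lies flat and fully home, the right way up. Leave the other things on the panel and the bench where they are.

Things in the scene. Friction and masses are not known exactly. Their poses are not given: they have to be found in the camera images.
- panel: fixed light wooden cabinet door panel lying flat on the bench, 280 mm (its x, away from the robot) by 400 mm (its y, left) and 22 mm thick; both recesses open in its top face; along both short edges (its left, +y, and right, -y, ends), just outside them, runs a dark batten 240 mm long, 22 mm wide, standing 8 mm above the panel's top face; origin at the centre of its underside, on the bench
- panel_hole0 (a point): centre of the mouth of the large round recess, level with the panel's top face; the recess is 74 mm in diameter and 8 mm deep with a flat floor and upright walls, for the 70 mm rosette (2 mm of play all round); lies 50 mm beyond the panel's middle (its +x) and 100 mm to its left (its +y); z up
- panel_hole1 (a point): centre of the mouth of the small round recess, level with the panel's top face; the recess is 56 mm in diameter and 8 mm deep with a flat floor and upright walls, for the 52 mm rosette (2 mm of play all round); lies 50 mm beyond the panel's middle (its +x) and 100 mm to its right (its -y); z up
- rosette_large: the large turned wooden rosette, a loose round disc 70 mm in diameter; its rim is 8 mm thick with a straight upright edge, and a low dome in its middle reaches 14 mm; lies flat on the panel, flat side down, towards the panel's near edge; fits only the large recess, which is 74 mm wide; origin at the centre of its flat underside, z along its axis
- rosette_small: the small turned wooden rosette, a loose round disc 52 mm in diameter; its rim is 8 mm thick with a straight upright edge, and a low dome in its middle reaches 14 mm; lies flat on the panel, flat side down, towards the panel's near edge; fits only the small recess, which is 56 mm wide; origin at the centre of its flat underside, z along its axis
- sanding_block: cork sanding block, 47 x 67 x 34 mm, lying on the panel near the middle of its far edge; origin at the centre of its underside
- finial: small turned wooden finial, 30 mm wide, 50 mm tall, standing on the panel near the middle of its near edge; origin at the centre of its underside
- corner_block: square wooden corner block 60 x 60 x 70 mm with grooved sides, on the bench to the left; origin at the centre of its underside
- mallet: wooden mallet lying on the bench to the right, 240 mm long, round head 64 mm thick; origin on the bench under its handle
- glue_bottle: white glue bottle 54 mm in diameter, 130 mm tall, on the bench, left of the panel near its far corner; origin at the centre of its underside
- gouge: carving gouge 220 mm long lying on the bench to the left; origin on the bench under its ferrule
- screw_jar: amber jar with a metal cap, 66 mm in diameter, 75 mm tall, on the bench, right of the panel near its far corner; origin at the centre of its underside
There are look-alikes about, which are no part of the job. What is shaped like the rosette_small but blue is not meant. What is shaped like the rosette_large but blue is not meant.

How it is judged:
By the outcome, as a careful person would: the job done as asked, in the order asked, and still so for the second after the job is handed in, with the robot touching nothing.
It also fails if it takes over 67 s, if anything falls off the work surface, if the arm or the gripper's body presses on something with over 40 N, if the wrist force passes 120 N, or if a joint passes its speed limit or range.

### The arm

A 6-joint arm with a two-finger parallel gripper is mounted at the origin on the work surface. World frame = base frame: x ahead of the robot, y to its left, z up, the work surface at z = 0. Lengths are in m, angles in rad, forces in N, time in s.
With the tool pointing down it reaches from about 0.275 to 0.825 m from the base axis. Payload 5.2 kg.
Tool frame: the origin (TCP) lies on the mounting face of the last link; the fingertips stand 186 mm ahead of it and the grasp point (between the pads) lies 167 mm ahead of it; x points along the fingers, y is the direction in which the jaws open and shut, and the axes are right-handed (so a half turn about x gives the same grasp; the last joint's range is limited). The gripper opens to 93 mm and grips with 3 to 60 N. Pads are 15 mm wide; open, the fingers measure 128 mm over their backs; the gripper's body (75 mm by 188 mm) begins 65 mm behind the grasp point.
Start: joints at [1.083, 0.259, 1.535, -0, 1.348, -0.203], TCP at [0.155, 0.528, 0.405] pointing down, gripper open.
Joint ranges: [-3.14, 3.14], [-0.91, 2.08], [0.19, 2.58], [-1.22, 4.36], [0.22, 2.71], [-3.12, 3.12]. Speed limits (rad/s): [2.57, 2.57, 3.14, 3.14, 3.14, 3.14].

### API

Orientations are given as a unit quaternion [x, y, z, w].
In Python, from cell import bot gives the robot as it stands.
- The arm moves only by the tool drive_tool, never from a script. Its argument "series" is a list of rows, each a list of 7 numbers: the opening, from 0 (shut) to 1 (fully open), then the shift along the tool's x, y, z each as a share of 20 mm, from -1 to 1, then the turn, a rotation vector about the tool's x, y, z each as a share of pi rad, from -1 to 1. In form: [[fingers, x, y, z, rx, ry, rz], ...]. A call has 1 to 8 rows; each row shifts and turns the commanded pose from where the row before left it, along the tool's axes as they then stand; what a row does not reach is not made up. A row lasts 1/12 s, in which the tool goes at most 41.7 mm and 7.16 degrees, less where a joint would pass 70% of its speed; a pose out of reach is approached as far as the arm can. A call with a number of a shift or a turn outside -1 to 1 is refused whole. A call with a gripper value outside its range is refused whole. The fingers move at their own pace and stop on an object; "grip_force" is the grip in N (left out, the last holds). Time passes only in rows, so rows that do not move let the fingers close. It gives the time, the measured TCP pose, the force and the opening at its end, in the units of the state.
- bot.state(): the state, without advancing time (a new reading comes with each control period).
- bot.camera(name): name is "side" or "top"; returns the picture (400x640x3 uint8, red, green, blue); there is no depth.
- bot.camera_params(name): a dict with "camera_matrix" (3x3 intrinsics, pixels), "position" and "attitude" of the camera in the world. Camera axes: x right, y up, looking along -z (the intrinsics and any distortion apply to the point x, -y, -z); pixel columns grow to the right and rows downward; lengths in m; the calibration is good to about 2 mm. A picture is of the moment at which its call begins. camera_params takes no time and is no camera call.
- bot.finish_job(): hands the job in, once; it reports no verdict.
Trained networks look in the newest picture that a camera, given by its name, has taken for a name from the list of things; names that differ only in an ending like _2 or _b are one class to them, and where a whole thing is asked for, a point or a joint stands for the part that bears it (a point fixed in the world has none). Each returns a list of dicts, best first, with "confidence" (0 to 1); they miss things now and then, are a little off and sometimes report something else, mostly with a low value. They report only what shows in the picture. A call takes as long as a camera call. They do not tell look-alikes from the thing itself.
- bot.masks_of(camera, target): "region" (400x640 bool, what is visible of it) and "extent" ([left, top, right, bottom] in pixels, round what is visible of it).
The state is a dict: "clock": time; "q": joint angles; "qd": joint speeds; "tau": joint torques, N m; "tcp_pos": TCP position; "ee_rot": TCP orientation; "ft_force": force on the tool from outside, world axes, zero at the start; "moment": the same for the moment, N m; "grip_width": finger opening in m.
Only numpy, scipy, OpenCV 4.12 (cv2) and the standard library are available. Lean on these libraries where they do the work, as an engineer would, in place of code of your own. Each camera call takes 0.05 s, during which the arm holds its last target. There are 200 camera calls.

## Working session

There is one attempt and no reset: what is moved stays moved. The work goes in short steps, Python scripts to look and compute and a tool call to move; the robot and the scene stay as the last step left them, time stands still between calls to the robot, and variables do not carry over. Pictures are saved under pics/ and viewed, about 8 in all and at most 12, crops included, and the job is handed in when it is done.

Besides the shell and the picture viewer there is one more tool, called after "Call:" by a JSON object that holds its "name" and its "arguments". drive_tool: Moves the arm, as the interface text tells. Shift numbers are shares of 20 mm and turn numbers shares of pi rad, none past 1 either way. Its arguments: {"type":"object","properties":{"series":{"type":"array","items":{"type":"array","items":{"type":"number"}}},"grip_force":{"type":"number"}},"required":["series"]}

```bash
ls; mkdir -p pics
python3 - <<'E'
from cell import bot
import cv2
s=bot.state();print({k:(v if not hasattr(v,'round') else v) for k,v in s.items()})
for c in('top','side'):
    im=bot.camera(c);cv2.imwrite(f'pics/{c}0.png',im[:,:,::-1]);print(c,bot.camera_params(c))
    for t in('rosette_large','rosette_small','panel'):
        for m in bot.masks_of(c,t): print(c,t,round(m['confidence'],2),m['extent'],m['region'].sum())
E
```

```text
pics
{'clock': 0.0, 'q': array([ 1.08318611e+00,  2.59347371e-01,  1.53606097e+00, -3.78083930e-05,
        1.34799124e+00, -2.02826339e-01]), 'qd': array([-0.00149319,  0.00140124,  0.00181965,  0.00149623,  0.00109445,
        0.00033834]), 'tau': array([-1.14336963e-03, -4.37309968e+01, -2.84000266e+01,  7.15980702e-02,
        4.16162505e-02, -1.63199597e-04]), 'tcp_pos': array([0.15442127, 0.52766097, 0.40392392]), 'ee_rot': array([ 0.09973786,  0.70015448, -0.100949  ,  0.69974664]), 'ft_force': array([ 0.54620297, -0.48513241, -0.53713607]), 'moment': array([-0.01062492,  0.03530728,  0.02067579]), 'grip_width': 0.09286103764476386}
top {'camera_matrix': array([[365.37511845,   0.        , 317.38229785],
       [  0.        , 365.37511845, 202.10945415],
       [  0.        ,   0.        ,   1.        ]]), 'position': array([0.44018817, 0.02986242, 1.02004499]), 'attitude': array([ 0.02138248, -0.03763537, -0.69841271,  0.71438509])}
top rosette_large 0.82 [275.6, 189.4, 305.4, 217.5] 536
top rosette_large 0.75 [211.4, 168.9, 236.7, 194.7] 455
top rosette_large 0.34 [246.8, 12
[... 188 characters left out ...]
 317.5569337 ],
       [  0.        , 396.84865771, 199.29205421],
       [  0.        ,   0.        ,   1.        ]]), 'position': array([ 0.09783046, -0.59651308,  0.88133724]), 'attitude': array([ 0.34292795, -0.10109977, -0.28754296,  0.88853717])}
side rosette_large 0.6 [275.6, 148.2, 296.8, 163.5] 272
side rosette_large 0.59 [295.2, 180.0, 319.7, 203.1] 351
side rosette_large 0.28 [364.1, 183.8, 392.0, 213.8] 516
side rosette_small 0.73 [320.6, 236.4, 339.3, 256.4] 275
side rosette_small 0.71 [283.1, 297.4, 305.9, 317.5] 375
side rosette_small 0.56 [220.9, 127.9, 248.2, 157.8] 545
side rosette_small 0.3 [295.7, 180.8, 319.5, 202.9] 337
side panel 0.78 [272.7, 148.2, 424.4, 297.0] 11895
```

Run:
```python
import cv2
im=cv2.imread('pics/top0.png')[90:290,190:456];cv2.imwrite('pics/v1.png',cv2.resize(im,None,fx=3,fy=3,interpolation=cv2.INTER_CUBIC))
```

```text
(no output)
```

View pics/v1.png

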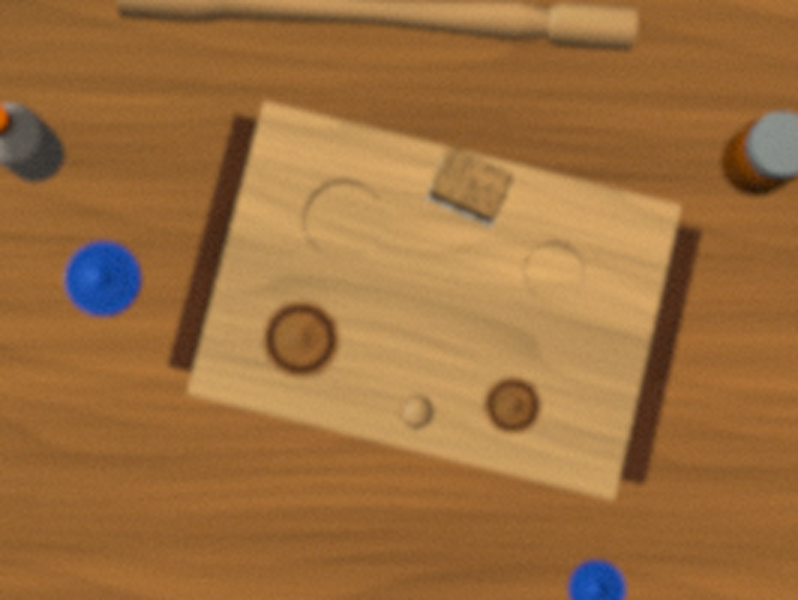

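View pics/side0.png

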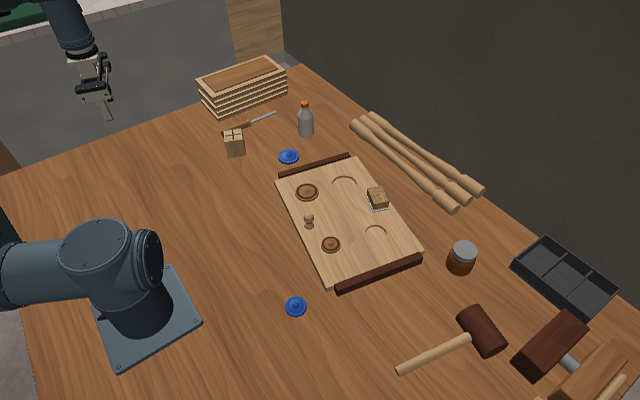

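The two brown discs are the targets: large at about (290,203) and small at (361,225) in the full top image. The look-alikes are blue, large at (224,183) and small at (389,286), and lie on the bench off the panel. The finial is at (328,227), and the recess arcs are near (305,162) and (375,180).

```bash
cat > h.py <<'E'
import numpy as np, cv2
from scipy.spatial.transform import Rotation as R
from scipy.optimize import least_squares
from cell import bot
def cam(c):
    p=bot.camera_params(c); return p['camera_matrix'],np.array(p['position']),R.from_quat(p['attitude']).as_matrix()
def proj(c,P):
    K,t,A=cam(c); q=(np.atleast_2d(P)-t)@A*[1,-1,-1]; q=q@K.T; return q[:,:2]/q[:,2:]
def ray(c,uv,z):
    K,t,A=cam(c); d=(np.linalg.inv(K)@[*uv,1])*[1,-1,-1]; d=A@d; return t+d*(z-t[2])/d[2]
def disc(c,im,guess,r,z=.030):
    "fit disc rim circle at height z by brown segmentation + contour"
    hsv=cv2.cvtColor(im,cv2.COLOR_RGB2HSV).astype(int)
    V=hsv[...,2]; u,v=proj(c,[*guess,z])[0]
    # gradient-based circle fit: maximise edge contrast of V across the rim
    a=np.linspace(0,2*np.pi,72,endpoint=False); g=cv2.GaussianBlur(im.sum(2).astype(np.float32),(0,0),.7)
    def ring(x,y,rr):
        q=proj(c,np.c_[x+rr*np.cos(a),y+rr*np.sin(a),0*a+z]).astype(np.float32)
        return cv2.remap(g,q[None,:,0],q[None,:,1],cv2.INTER_LINEAR)[0]
    best=max(((ring(x,y,r+.003)-ring(x,y,r-.003)).clip(-50,150).mean(),x,y) for x in guess[0]+np.arange(-.012,.0121,.001) for y in guess[1]+np.arange(-.012,.0121,.001))
    return best
E
python3 - <<'E'
from h import *
for c in('top','side'):
    im=cv2.imread(f'pics/{c}0.png')[:,:,::-1].copy()
    px={'top':[(290.3,203),(360.7,224.7)],'side':[(307.5,191.5),(330,246)]}[c]
    for p,r in zip(px,(.035,.026)): g=ray(c,p,.03)[:2]; print(c,g.round(4),np.round(disc(c,im,g,r),4))
im=cv2.imread('pics/top0.png')[:,:,::-1].copy()
for n,p in dict(L=(305,162.3),S=(374.7,180)).items(): print(n,ray('top',p,.022).round(4))
# panel: colour segmentation, least squares of corners
m=((im[...,0]>170)&(im[...,2]>90)).astype(np.uint8)
m=cv2.morphologyEx(m,cv2.MORPH_OPEN,np.ones((5,5))); m=cv2.morphologyEx(m,cv2.MORPH_CLOSE,np.ones((25,25)))
n,l,s,ce=cv2.connectedComponentsWithStats(m); i=1+s[1:,4].argmax()
b=cv2.boxPoints(cv2.minAreaRect(np.argwhere(l==i)[:,::-1].astype(np.float32))); print(b)
for q in (b, np.array([(262,100),(682,207),(617,500),(188,393)])/3+[190,90]):
    W=np.array([ray('top',p,.022) for p in q])[:,:2]
    print(W.round(4).tolist(),W.mean(0).round(4),[np.linalg.norm(W[k]-W[k-1]).round(4) for k in range(4)])
E
```

```text
top [0.5191 0.0814] [1.232806e+02 5.201000e-01 8.240000e-02]
top [ 0.4646 -0.1109] [ 1.346998e+02  4.646000e-01 -1.099000e-01]Traceback (most recent call last):
  File "<stdin>", line 5, in <module>
  File "h.py", line 20, in disc
    best=max(((ring(x,y,r+.003)-ring(x,y,r-.003)).clip(-50,150).mean(),x,y) for x in guess[0]+np.arange(-.012,.0121,.001) for y in guess[1]+np.arange(-.012,.0121,.001))
  File "h.py", line 20, in <genexpr>
    best=max(((ring(x,y,r+.003)-ring(x,y,r-.003)).clip(-50,150).mean(),x,y) for x in guess[0]+np.arange(-.012,.0121,.001) for y in guess[1]+np.arange(-.012,.0121,.001))
                                ~~~~^^^^^^^^^^^^
  File "h.py", line 18, in ring
    q=proj(c,np.c_[x+rr*np.cos(a),y+rr*np.sin(a),0*a+z]).astype(np.float32)
      ~~~~^^^^^^^^^^^^^^^^^^^^^^^^^^^^^^^^^^^^^^^^^^^^^^
  File "h.py", line 8, in proj
    K,t,A=cam(c); q=(np.atleast_2d(P)-t)@A*[1,-1,-1]; q=q@K.T; return q[:,:2]/q[:,2:]
          ~~~^^^
  File "h.py", line 6, in cam
    p=bot.camera_params(c); return p['camera_matrix'],np.array(p['position']),R.from_quat(p['attitude']).as_matrix()
ValueError: time passes only in moves, steps and waits
```

```bash
sed -i 's/^def cam(c):/from functools import cache\n@cache\ndef cam(c):/' h.py
cat > a.py <<'E'
from h import *
for c in('top','side'):
    im=cv2.imread(f'pics/{c}0.png')[:,:,::-1].copy()
    px={'top':[(290.3,203),(360.7,224.7)],'side':[(307.5,191.5),(330,246)]}[c]
    for p,r in zip(px,(.035,.026)): g=ray(c,p,.03)[:2]; print(c,g.round(4),np.round(disc(c,im,g,r),4))
im=cv2.imread('pics/top0.png')[:,:,::-1].copy()
for n,p in dict(L=(305,162.3),S=(374.7,180)).items(): print(n,ray('top',p,.022).round(4))
m=((im[...,0]>170)&(im[...,2]>90)).astype(np.uint8)
m=cv2.morphologyEx(m,cv2.MORPH_OPEN,np.ones((5,5))); m=cv2.morphologyEx(m,cv2.MORPH_CLOSE,np.ones((25,25)))
n,l,s,ce=cv2.connectedComponentsWithStats(m); i=1+s[1:,4].argmax()
b=cv2.boxPoints(cv2.minAreaRect(np.argwhere(l==i)[:,::-1].astype(np.float32))); print(b)
for q in (b, np.array([(262,100),(682,207),(617,500),(188,393)])/3+[190,90]):
    W=np.array([ray('top',p,.022) for p in q])[:,:2]
    print(W.round(4).tolist(),W.mean(0).round(4),[np.linalg.norm(W[k]-W[k-1]).round(4) for k in range(4)])
E
python3 a.py
```

```text
top [0.5191 0.0814] [1.232806e+02 5.201000e-01 8.240000e-02]
top [ 0.4646 -0.1109] [ 1.346998e+02  4.646000e-01 -1.099000e-01]
side [0.5229 0.0765] [1.378239e+02 5.189000e-01 7.650000e-02]
side [ 0.4601 -0.1183] [ 1.478759e+02  4.631000e-01 -1.143000e-01]
L [0.6336 0.0444 0.022 ]
S [ 0.5891 -0.1494  0.022 ]
[[252.94122  220.2353  ]
 [277.0589   123.764725]
 [417.52948  158.88237 ]
 [393.4118   255.35295 ]]
[[0.4704, 0.182], [0.7402, 0.1248], [0.6515, -0.2688], [0.3834, -0.2023]] [ 0.5614 -0.0411] [np.float64(0.394), np.float64(0.2758), np.float64(0.4034), np.float64(0.2761)]
[[0.7414, 0.1241], [0.6511, -0.2682], [0.38, -0.2085], [0.4683, 0.1826]] [ 0.5602 -0.0425] [np.float64(0.2793), np.float64(0.4026), np.float64(0.2776), np.float64(0.401)]
```

Call:
{"name": "drive_tool", "arguments": {"series": [[0.47,0.2,-0.7,1,0.0125,0,0],[0.47,0.2,-0.7,1,0,0,0],[0.47,0.2,-0.7,1,0,0,0],[0.47,0.2,-0.7,1,0,0,0],[0.47,0.2,-0.7,1,0,0,0],[0.47,0.2,-0.7,1,0,0,0],[0.47,0.2,-0.7,1,0,0,0],[0.47,0.2,-0.7,1,0,0,0]]}}

```text
clock: 1.07
tcp_pos: [0.2718, 0.3703, 0.3727]
ee_rot: [0.114, 0.698, -0.114, 0.698]
ft_force: [0.5, -0.6, -0.6]
grip_width: 0.0457
```

Call:
{"name": "drive_tool", "arguments": {"series": [[0.47,0.2,-0.7,1,0,0,0],[0.47,0.2,-0.7,1,0,0,0],[0.47,0.2,-0.7,1,0,0,0],[0.47,0.2,-0.7,1,0,0,0],[0.47,0.2,-0.7,1,0,0,0],[0.47,0.2,-0.7,1,0,0,0],[0.47,0.2,-0.7,1,0,0,0],[0.47,0.2,-0.7,0,0,0,0]]}}

```text
clock: 1.73
tcp_pos: [0.3711, 0.2191, 0.341]
ee_rot: [0.115, 0.697, -0.115, 0.699]
ft_force: [0.9, -0.5, 0.2]
grip_width: 0.0435
```

```bash
cat >> h.py <<'E'
PSI=-.325
def st(p): c,s=np.cos(PSI),np.sin(PSI); return np.round([p[0]*c+p[1]*s,-p[0]*s+p[1]*c],4)
def show():
    s=bot.state(); M=R.from_quat(s['ee_rot']).as_matrix(); p=np.array(s['tcp_pos']); tip=p+.186*M[:,0]
    print('t',round(s['clock'],2),'st',st(tip),'tip',tip.round(4),'yaw',np.arctan2(M[1,2],M[0,2]).round(4),'down',M[:,0].round(3),'F',np.round(s['ft_force'],1),'w',round(s['grip_width'],4))
E
python3 -c "
from h import *;show()"
```

```text
t 1.73 st [0.2823 0.3263] tip [0.3717 0.2191 0.155 ] yaw -0.3259 down [ 0.003  0.    -1.   ] F [ 0.9 -0.5  0.2] w 0.0435
```

Call:
{"name": "drive_tool", "arguments": {"series": [[0.47,0.2,-0.6,0.9,0,0,0],[0.47,0.2,-0.6,0.9,0,0,0],[0.47,0.2,-0.6,0.9,0,0,0],[0.47,0.2,-0.6,0.9,0,0,0],[0.47,0.2,-0.6,0.9,0,0,0],[0.47,0.2,-0.6,0.9,0,0,0],[0.47,0.2,-0.4,0.9,0,0,0],[0.47,0,0,0,0,0,0]]}}

```text
clock: 2.4
tcp_pos: [0.4645, 0.1025, 0.3124]
ee_rot: [0.115, 0.697, -0.115, 0.698]
ft_force: [-0.1, 0.5, -1.0]
grip_width: 0.044
```

```bash
python3 -c "
from h import *;show()"
```

```text
t 2.4 st [0.4078 0.2453] tip [0.4648 0.1023 0.1264] yaw -0.3266 down [ 0.001 -0.001 -1.   ] F [-0.1  0.5 -1. ] w 0.044
```

Call:
{"name": "drive_tool", "arguments": {"series": [[0.47,1,-0.1,0,0,0,0],[0.47,1,0,0,0,0,0],[0.47,1,0,0,0,0,0],[0.47,1,0,0,0,0,0],[0.47,0.8,0,0,0,0,0],[0.47,0.2,0,0,0,0,0],[0.47,0,0,0,0,0,0]]}}

```text
clock: 2.98
tcp_pos: [0.4609, 0.1031, 0.212]
ee_rot: [0.114, 0.699, -0.114, 0.697]
ft_force: [-0.1, 1.1, 1.0]
grip_width: 0.0438
```

Run:
```python
from h import *
show()
out=[]
for c in('top','side'):
    im=bot.camera(c); cv2.imwrite(f'pics/{c}1.png',im[:,:,::-1]); 
    u,v=proj(c,[.54,.05,.03])[0].astype(int); out.append(cv2.resize(im[v-60:v+60,u-60:u+60,::-1],(400,400),interpolation=cv2.INTER_CUBIC)); print(u,v)
cv2.imwrite('pics/v3.png',np.hstack(out))
```

```text
t 2.98 st [0.4033 0.2447] tip [0.4604 0.1031 0.026 ] yaw -0.3238 down [-0.003  0.    -1.   ] F [-0.1  1.1  1. ] w 0.0438
302 195
317 194
```

View pics/v3.png

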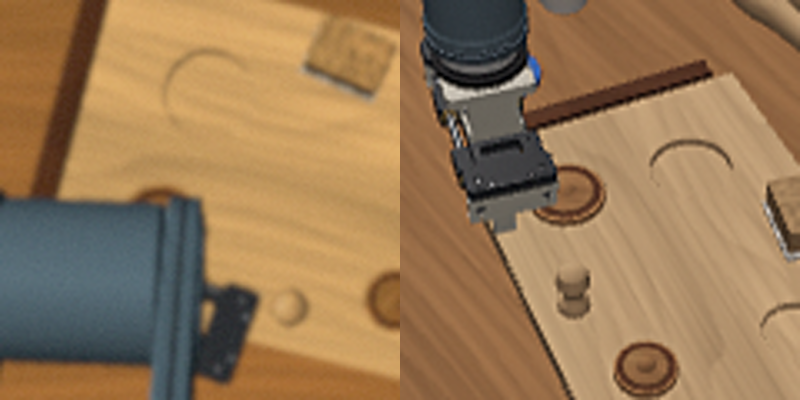

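Call:
{"name": "drive_tool", "arguments": {"series": [[0.47,0,0,0.4,0,0,0],[0.47,0,0,0.4,0,0,0],[0.47,0,0,0.4,0,0,0],[0.47,0,0,0.4,0,0,0],[0.47,0,0,0.4,0,0,0],[0.47,0,0,0.4,0,0,0],[0.47,0,0,0.4,0,0,0],[0.47,0,0,0.4,0,0,0]]}}

```text
clock: 3.75
tcp_pos: [0.5231, 0.082, 0.2127]
ee_rot: [0.114, 0.698, -0.114, 0.698]
ft_force: [-0.9, -0.1, 0.2]
grip_width: 0.0438
```

Call:
{"name": "drive_tool", "arguments": {"series": [[0.47,0,0,0.4,0,0,0],[0.47,0,0,0.4,0,0,0],[0.47,0,0,0.4,0,0,0],[0.47,0,0,0.4,0,0,0],[0.47,0,0,0.4,0,0,0],[0.47,0,0,0.3,0,0,0],[0.47,0,0,0.2,0,0,0],[0.47,0,0,0,0,0,0]]}}

```text
clock: 4.42
tcp_pos: [0.5706, 0.0661, 0.2128]
ee_rot: [0.114, 0.698, -0.114, 0.698]
ft_force: [-0.4, 0.0, 0.2]
grip_width: 0.044
```

Run:
```python
from h import *
show()
out=[]
for c in('top','side'):
    im=bot.camera(c); cv2.imwrite(f'pics/{c}2.png',im[:,:,::-1]); 
    u,v=proj(c,[.60,.05,.03])[0].astype(int); out.append(cv2.resize(im[v-40:v+40,u-40:u+40,::-1],(400,400),interpolation=cv2.INTER_CUBIC)); print(u,v)
cv2.imwrite('pics/v4.png',np.hstack(out))
```

```text
t 4.42 st [0.5198 0.2448] tip [0.5707 0.066  0.0268] yaw -0.3244 down [ 0.001 -0.    -1.   ] F [-0.4  0.   0.2] w 0.044
302 173
333 185
```

View pics/v4.png

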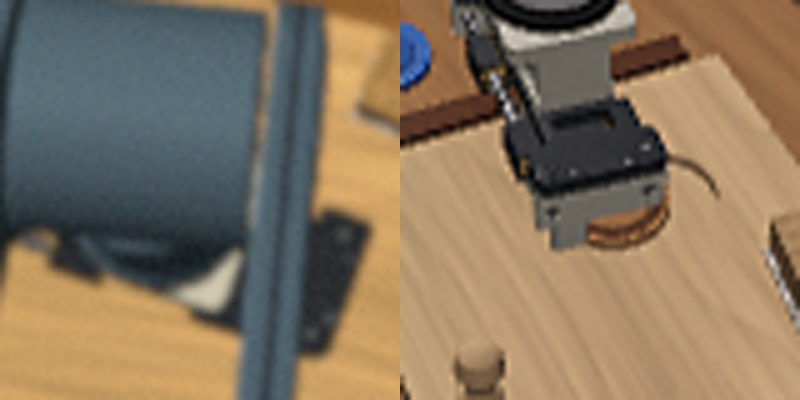

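Call:
{"name": "drive_tool", "arguments": {"series": [[0.47,0,0,-1,0,0,0],[0.47,-1,0,-1,0,0,0],[0.47,-1,1,-1,0,0,0],[0.47,-1,1,-1,0,0,0],[0.47,0,1,-1,0,0,0],[0.47,0,1,-1,0,0,0],[0.47,0,1,-1,0,0,0],[0.47,0,1,-1,0,0,0]]}}

```text
clock: 5.18
tcp_pos: [0.455, 0.2322, 0.2731]
ee_rot: [0.114, 0.698, -0.114, 0.698]
ft_force: [-0.7, 0.6, 0.0]
grip_width: 0.0438
```

```bash
cat >> h.py <<'E'
HL,HS=(.6320,.0440),(.5875,-.1505)
def hole(c,im,guess,r,yaw=-.226):
    "recess: dark-crescent arc fit: gradient across rim at z=.022"
    g=cv2.GaussianBlur(im.sum(2).astype(np.float32),(0,0),.7)
    a=np.radians(np.arange(0,360,4))
    def ring(x,y,rr):
        q=proj(c,np.c_[x+rr*np.cos(a),y+rr*np.sin(a),0*a+.022]).astype(np.float32)
        return cv2.remap(g,q[None,:,0],q[None,:,1],cv2.INTER_LINEAR)[0]
    return max((np.abs(ring(x,y,r+.002)-ring(x,y,r-.002)).clip(0,150).mean(),x,y) for x in guess[0]+np.arange(-.008,.0081,.001) for y in guess[1]+np.arange(-.008,.0081,.001))
E
python3 - <<'E'
from h import *
show()
for c in('top','side'):
    im=bot.camera(c); cv2.imwrite(f'pics/{c}3.png',im[:,:,::-1])
    i0=cv2.imread(f'pics/{c}0.png')[:,:,::-1].copy()
    b=disc(c,im,(.603,.054),.035);print(c,'L',np.round(b,4),st(b[1:]))
    for n,h,r in(('HL',HL,.037),('HS',HS,.028)):
        b=hole(c,i0,h,r);print(c,n,np.round(b,4),st(b[1:]))
    m=bot.masks_of(c,'rosette_large');print([(round(x['confidence'],2),x['extent']) for x in m])
u,v=proj('top',[.60,.04,.03])[0].astype(int); A=cv2.imread('pics/top3.png')[v-40:v+40,u-40:u+40]
u,v=proj('side',[.60,.04,.03])[0].astype(int); B=cv2.imread('pics/side3.png')[v-40:v+40,u-40:u+40]
cv2.imwrite('pics/v5.png',cv2.resize(np.hstack([A,B]),(800,400),interpolation=cv2.INTER_CUBIC))
E
```

```text
t 5.18 st [0.357  0.3654] tip [0.455  0.2322 0.0871] yaw -0.324 down [ 0.  0. -1.] F [-0.7  0.6  0. ] w 0.0438
top L [1.29217e+02 6.03000e-01 5.40000e-02] [0.5542 0.2437]
top HL [18.3099  0.637   0.047 ] [0.5886 0.2479]
top HS [15.8704  0.5825 -0.1485] [0.5994 0.0453]
[(0.92, [210.3, 168.5, 238.0, 196.9]), (0.83, [288.7, 159.0, 316.1, 187.1])]
side L [1.269798e+02 6.020000e-01 4.800000e-02] [0.5552 0.2377]
side HL [43.5812  0.634   0.045 ] [0.5864 0.2451]
side HS [45.9086  0.5895 -0.1495] [0.6064 0.0466]
[(0.65, [277.1, 149.3, 296.3, 164.3]), (0.56, [325.2, 174.8, 346.4, 193.3])]
```

View pics/v5.png

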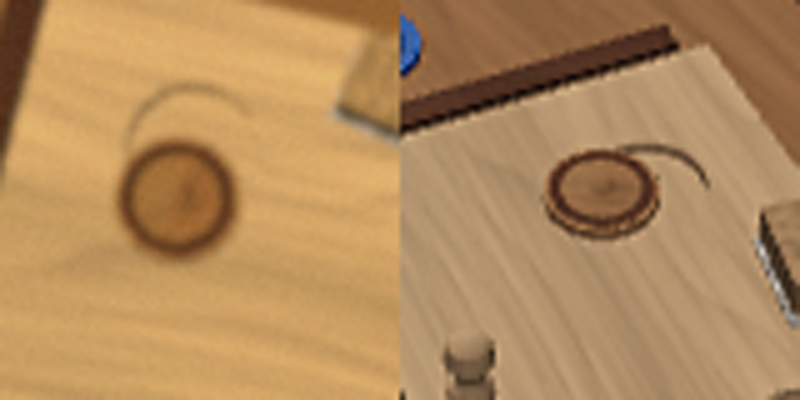

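```bash
cat >> h.py <<'E'
def panel(c,im):
    g=cv2.GaussianBlur(im.sum(2).astype(np.float32),(0,0),.8); k=np.linspace(-1,1,81)*.95; o=np.ones(81)
    def pts(p,d):
        X,Y=.14+d,.2+d; L=np.r_[np.c_[X*o,.2*k],np.c_[-X*o,.2*k],np.c_[.11*k,Y*o],np.c_[.11*k,-Y*o]]
        cs,sn=np.cos(p[2]),np.sin(p[2]); return np.c_[p[0]+L[:,0]*cs-L[:,1]*sn,p[1]+L[:,0]*sn+L[:,1]*cs,0*L[:,0]+.022]
    def f(p):
        s=lambda d:cv2.remap(g,*[np.ascontiguousarray(z) for z in proj(c,pts(p,d)).astype(np.float32).T[:,None]],cv2.INTER_LINEAR)[0]
        return -(s(-.003)-s(.003)).clip(-100,150).mean()
    from scipy.optimize import differential_evolution as de
    r=de(f,[(.54,.58),(-.065,-.02),(-.26,-.19)],seed=1,tol=1e-6); return r.x,r.fun
E
python3 - <<'E'
from h import *
for c in('top','side'):
    i0=cv2.imread(f'pics/{c}0.png')[:,:,::-1].copy()
    p,f=panel(c,i0); cs,sn=np.cos(p[2]),np.sin(p[2])
    hs=[(p[0]+.05*cs-y*sn,p[1]+.05*sn+y*cs) for y in(.1,-.1)]
    print(c,p.round(4),round(f,1),np.round(hs,4).tolist(),[st(h) for h in hs])
    i3=cv2.imread(f'pics/{c}3.png')[:,:,::-1].copy()
    print(proj(c,[*hs[0],.022]))
E
```

```text
top [ 0.5616 -0.0404 -0.2215] -121.8 [[0.6324, 0.0462], [0.5884, -0.149]] [array([0.5845, 0.2457]), array([0.6052, 0.0467])]
[[304.36333972 162.71808444]]
side [ 0.563  -0.0414 -0.2232] -136.3 [[0.6339, 0.0451], [0.5896, -0.15]] [array([0.5863, 0.2451]), array([0.6066, 0.0461])]
[[343.84855061 183.46723436]]
```

Call:
{"name": "drive_tool", "arguments": {"series": [[0.47,0,-1,1,0,0,0],[0.47,0,-1,1,0,0,0],[0.47,0,-1,1,0,0,0],[0.47,0,-1,1,0,0,0],[0.47,0,-1,1,0,0,0],[0.47,1,-1,1,0,0,0],[0.47,1,0,0,0,0,0],[0.47,1,0,0,0,0,0]]}}

```text
clock: 6.05
tcp_pos: [0.5331, 0.0758, 0.2124]
ee_rot: [0.116, 0.697, -0.116, 0.698]
ft_force: [0.1, -0.3, 0.2]
grip_width: 0.0434
```

Call:
{"name": "drive_tool", "arguments": {"series": [[0.47,0,0,0,0,0,0],[0.47,0,0,0,0,0,0]]}}

```text
clock: 6.22
tcp_pos: [0.5316, 0.0779, 0.212]
ee_rot: [0.114, 0.699, -0.115, 0.697]
ft_force: [0.1, 1.0, 1.0]
grip_width: 0.0438
```

```bash
python3 -c "
from h import *;show()"
```

```text
t 6.22 st [0.4784 0.2434] tip [0.5311 0.0779 0.026 ] yaw -0.3258 down [-0.003 -0.    -1.   ] F [0.1 1.  1. ] w 0.0438
```

Call:
{"name": "drive_tool", "arguments": {"series": [[0.47,0.07,0.125,0.5,0,0,0],[0.47,0,0,0.5,0,0,0],[0.47,0,0,0.5,0,0,0],[0.47,0,0,0.4,0,0,0],[0.47,0,0,0.3,0,0,0],[0.47,0,0,0.3,0,0,0],[0.47,0,0,0.25,0,0,0],[0.47,0,0,0.2,0,0,0]]}}

```text
clock: 6.88
tcp_pos: [0.589, 0.0626, 0.2113]
ee_rot: [0.114, 0.698, -0.114, 0.698]
ft_force: [-1.1, -1.1, 0.1]
grip_width: 0.0438
```

Call:
{"name": "drive_tool", "arguments": {"series": [[0.47,0,0,0.2,0,0,0],[0.47,0,0,0.15,0,0,0],[0.47,0,0,0.1,0,0,0],[0.47,0,0,0.1,0,0,0],[0.47,0,0,0.1,0,0,0],[0.47,0,0,0,0,0,0]]}}

```text
clock: 7.38
tcp_pos: [0.6011, 0.0585, 0.2114]
ee_rot: [0.114, 0.698, -0.114, 0.698]
ft_force: [0.6, -0.4, -0.7]
grip_width: 0.0437
```

Run:
```python
from h import *
show()
im=bot.camera('side'); cv2.imwrite('pics/side4.png',im[:,:,::-1])
u,v=proj('side',[.62,.04,.03])[0].astype(int)
cv2.imwrite('pics/v6.png',cv2.resize(im[v-30:v+30,u-30:u+30,::-1],(500,500),interpolation=cv2.INTER_CUBIC))
```

```text
t 7.38 st [0.551  0.2474] tip [0.6012 0.0585 0.0254] yaw -0.3241 down [ 0. -0. -1.] F [ 0.6 -0.4 -0.7] w 0.0437
```

View pics/v6.png

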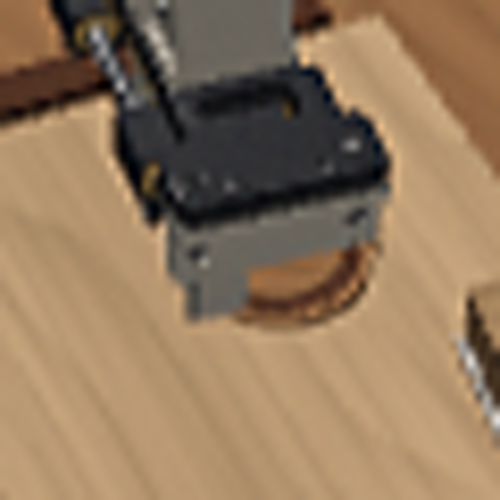

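Call:
{"name": "drive_tool", "arguments": {"series": [[0.47,0,0,-0.5,0,0,0],[0.47,-1,0,-1,0,0,0],[0.47,-1,1,-1,0,0,0],[0.47,-1,1,-1,0,0,0],[0.47,0,1,-1,0,0,0],[0.47,0,1,-1,0,0,0],[0.47,0,1,-1,0,0,0],[0.47,0,1,-1,0,0,0]]}}

```text
clock: 8.1
tcp_pos: [0.4951, 0.2212, 0.2716]
ee_rot: [0.114, 0.698, -0.114, 0.698]
ft_force: [0.7, -0.0, -0.4]
grip_width: 0.0437
```

Run:
```python
from h import *
show()
for c in('top','side'):
    im=bot.camera(c); cv2.imwrite(f'pics/{c}5.png',im[:,:,::-1])
    for z in(.03,.022):
        b=disc(c,im,(.633,.046),.035,z);print(c,z,np.round(b,4),st(b[1:]))
u,v=proj('top',[.63,.04,.03])[0].astype(int); A=cv2.imread('pics/top5.png')[v-30:v+30,u-30:u+30]
u,v=proj('side',[.63,.04,.03])[0].astype(int); B=cv2.imread('pics/side5.png')[v-30:v+30,u-30:u+30]
cv2.imwrite('pics/v7.png',cv2.resize(np.hstack([A,B]),(800,400),interpolation=cv2.INTER_CUBIC))
```

```text
t 8.1 st [0.3985 0.3677] tip [0.4951 0.2212 0.0856] yaw -0.3241 down [-0.  0. -1.] F [ 0.7 -0.  -0.4] w 0.0437
top 0.03 [1.351236e+02 6.310000e-01 4.800000e-02] [0.5826 0.247 ]
top 0.022 [1.352859e+02 6.320000e-01 4.800000e-02] [0.5836 0.2473]
side 0.03 [1.289803e+02 6.280000e-01 3.700000e-02] [0.5833 0.2356]
side 0.022 [1.257074e+02 6.330000e-01 4.300000e-02] [0.5861 0.2429]
```

View pics/v7.png

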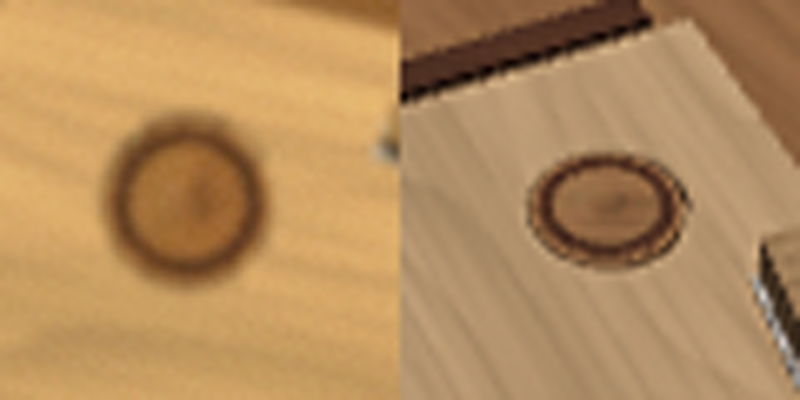

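```bash
cat >> h.py <<'E'
def ringc(c,im,guess,r,z):
    "centroid/ellipse of dark ring on the rosette"
    u,v=proj(c,[*guess,z])[0].round().astype(int); w=16
    a=cv2.resize(im[v-w:v+w,u-w:u+w],None,fx=8,fy=8,interpolation=cv2.INTER_CUBIC).astype(int)
    m=(a[...,0]<120).astype(np.uint8); n,l,s,_=cv2.connectedComponentsWithStats(m); i=1+s[1:,4].argmax()
    h=cv2.convexHull(np.argwhere(l==i)[:,::-1].astype(np.int32)); e=cv2.fitEllipse(h)
    return (np.array(e[0])+.5)/8-.5+[u-w,v-w], np.array(e[1])/8
E
python3 - <<'E'
from h import *
from h import PSI
def inv(s,t): c,n=np.cos(PSI),np.sin(PSI); return (s*c-t*n, s*n+t*c)
for k,g in((0,(.5200,.082)),(3,inv(.5548,.2448)),(5,inv(.5852,.2456))):
    for c in('top','side'):
        im=cv2.imread(f'pics/{c}{k}.png')[:,:,::-1]
        e,ax=ringc(c,im,g,.035,.03)
        print(k,c,e.round(2),ax.round(2),'exp z.03',proj(c,[*g,.03])[0].round(2),'z.022',proj(c,[*g,.022])[0].round(2))
E
```

```text
0 top [289.9  202.53] [22.55 22.76] exp z.03 [290.1  202.68] z.022 [290.25 202.92]
0 side [306.41 192.43] [18.26 23.32] exp z.03 [305.62 190.83] z.022 [305.73 192.68]
3 top [301.08 172.39] [21.86 22.03] exp z.03 [300.9  172.35] z.022 [300.96 172.82]
3 side [336.85 184.42] [18.6  28.09] exp z.03 [333.99 183.99] z.022 [333.95 185.84]
5 top [303.61 162.8 ] [21.6  22.17] exp z.03 [304.43 161.94] z.022 [304.47 162.5 ]
5 side [344.34 184.23] [17.29 23.24] exp z.03 [343.53 181.57] z.022 [343.45 183.43]
```

Call:
{"name": "drive_tool", "arguments": {"series": [[0,0,-0.6,1,0,0,0],[0,0,-0.6,1,0,0,0],[0,0,-0.6,1,0,0,0],[0,0,-0.6,1,0,0,0],[0,0,-0.6,1,0,0,0],[0,0,-0.6,1,0,0,0],[0,0,-0.6,1,0,0,0],[0,0,-0.6,1,0,0,0]]}}

```text
clock: 8.87
tcp_pos: [0.6182, 0.0765, 0.2712]
ee_rot: [0.114, 0.698, -0.114, 0.698]
ft_force: [-0.7, 0.0, -0.3]
grip_width: 0.0009
```

Call:
{"name": "drive_tool", "arguments": {"series": [[0,0.8,-0.6,0.7,0,0,0],[0,0.8,-0.6,0.7,0,0,0],[0,0.6,0,0,0,0,0],[0,0,0,0,0,0,0]]}}

```text
clock: 9.2
tcp_pos: [0.6356, 0.0452, 0.2242]
ee_rot: [0.115, 0.7, -0.115, 0.696]
ft_force: [-0.8, -0.2, 0.4]
grip_width: 0.0003
```

```bash
python3 -c "
from h import *;show()"
```

```text
t 9.2 st [0.5869 0.2455] tip [0.6345 0.0453 0.0382] yaw -0.3263 down [-0.006  0.001 -1.   ] F [-0.8 -0.2  0.4] w 0.0003
```

Call:
{"name": "drive_tool", "arguments": {"series": [[0,0,0,0,0,0,0],[0,0.1,0,0,0,0,0],[0,0.1,0,0,0,0,0],[0,0.1,0,0,0,0,0],[0,0,0,0,0,0,0]]}}

```text
clock: 9.62
tcp_pos: [0.6367, 0.0472, 0.2217]
ee_rot: [0.114, 0.698, -0.114, 0.698]
ft_force: [0.2, 0.5, 0.7]
grip_width: 0.0007
```

Call:
{"name": "drive_tool", "arguments": {"series": [[0,0.1,0,0,0,0,0],[0,0.1,0,0,0,0,0],[0,0,0,0,0,0,0]]}}

```text
clock: 9.87
tcp_pos: [0.6367, 0.0467, 0.217]
ee_rot: [0.114, 0.698, -0.114, 0.698]
ft_force: [0.4, 0.0, -0.9]
grip_width: 0.0007
```

Call:
{"name": "drive_tool", "arguments": {"series": [[0,0.1,0,0,0,0,0],[0,0,0,0,0,0,0]]}}

```text
clock: 10.03
tcp_pos: [0.6368, 0.0465, 0.215]
ee_rot: [0.114, 0.698, -0.114, 0.698]
ft_force: [-0.4, -0.5, 0.9]
grip_width: 0.0001
```

Call:
{"name": "drive_tool", "arguments": {"series": [[0,0.08,0,0,0,0,0],[0,0,0,0,0,0,0]]}}

```text
clock: 10.2
tcp_pos: [0.6369, 0.0465, 0.2141]
ee_rot: [0.114, 0.698, -0.114, 0.698]
ft_force: [-0.1, -0.2, 2.5]
grip_width: 0.0003
```

Call:
{"name": "drive_tool", "arguments": {"series": [[0,0.05,0,0,0,0,0],[0,0,0,0,0,0,0]]}}

```text
clock: 10.37
tcp_pos: [0.6369, 0.0465, 0.214]
ee_rot: [0.114, 0.698, -0.114, 0.698]
ft_force: [-1.6, 0.8, 7.6]
grip_width: 0.0004
```

Call:
{"name": "drive_tool", "arguments": {"series": [[0,-1,0,0,0,0,0],[0,-1,0,0,0,0,0],[0.34,-1,0,0,0,0,0],[0.34,-1,0,-1,0,0,0],[0.34,-1,-1,-1,0,0,0],[0.34,0,-1,-1,0,0,0],[0.34,0,-1,-1,0,0,0],[0.34,0,-1,-1,0,0,0]]}}

```text
clock: 11.03
tcp_pos: [0.5155, 0.0022, 0.3132]
ee_rot: [0.114, 0.697, -0.114, 0.698]
ft_force: [0.5, 0.7, 0.2]
grip_width: 0.0308
```

Call:
{"name": "drive_tool", "arguments": {"series": [[0.34,0,-1,-1,0,0,0],[0.34,0,-1,-1,0,0,0],[0.34,0,-1,-1,0,0,0],[0.34,0,-1,-0.5,0,0,0],[0.34,0,-1,0,0,0,0],[0.34,0,-1,0,0,0,0],[0.34,0,0,0,0,0,0],[0.34,0,0,0,0,0,0]]}}

```text
clock: 11.7
tcp_pos: [0.4119, -0.0895, 0.3129]
ee_rot: [0.115, 0.697, -0.115, 0.698]
ft_force: [0.3, 0.4, 0.7]
grip_width: 0.0314
```

```bash
python3 -c "
from h import *;show();print(st(ray('top',(328.5,227),.06)))"
```

```text
t 11.7 st [0.4191 0.0468] tip [ 0.4121 -0.0895  0.1269] yaw -0.3268 down [ 0.001  0.    -1.   ] F [0.3 0.4 0.7] w 0.0314
[0.4391 0.1248]
```

Call:
{"name": "drive_tool", "arguments": {"series": [[0.34,1,0,0,0,0,0],[0.34,1,0,0,0,0,0],[0.34,1,0,0,0,0,0],[0.34,1,0,0,0,0,0],[0.34,0.8,0,0,0,0,0],[0.34,0.25,0,0,0,0,0],[0.34,0,0,0,0,0,0],[0.34,0,0,0,0,0,0]]}}

```text
clock: 12.37
tcp_pos: [0.4125, -0.0885, 0.212]
ee_rot: [0.114, 0.698, -0.114, 0.698]
ft_force: [0.9, -0.5, 0.2]
grip_width: 0.0316
```

Call:
{"name": "drive_tool", "arguments": {"series": [[0.34,0,0,0.4,0,0,0],[0.34,0,0,0.4,0,0,0],[0.34,0,0,0.4,0,0,0],[0.34,0,0,0.4,0,0,0],[0.34,0,0,0.4,0,0,0],[0.34,0,0,0.4,0,0,0],[0.34,0,0,0.4,0,0,0],[0.34,0,0,0.4,0,0,0]]}}

```text
clock: 13.03
tcp_pos: [0.4735, -0.1096, 0.2117]
ee_rot: [0.114, 0.698, -0.114, 0.698]
ft_force: [0.0, 1.1, 0.2]
grip_width: 0.0315
```

```bash
python3 -c "
from h import *;show()"
```

```text
t 13.03 st [0.4837 0.0473] tip [ 0.4735 -0.1096  0.0257] yaw -0.3241 down [-0.  0. -1.] F [0.  1.1 0.2] w 0.0315
```

Call:
{"name": "drive_tool", "arguments": {"series": [[0.34,0,0,0.4,0,0,0],[0.34,0,0,0.4,0,0,0],[0.34,0,0,0.4,0,0,0],[0.34,0,0,0.4,0,0,0],[0.34,0,0,0.4,0,0,0],[0.34,0,0,0.4,0,0,0],[0.34,0,0,0.3,0,0,0],[0.34,0,0,0.2,0,0,0]]}}

```text
clock: 13.7
tcp_pos: [0.5286, -0.1281, 0.2117]
ee_rot: [0.114, 0.698, -0.114, 0.698]
ft_force: [0.1, 0.4, 0.7]
grip_width: 0.0317
```

```bash
python3 -c "
from h import *;show()"
```

```text
t 13.7 st [0.5419 0.0473] tip [ 0.5286 -0.1282  0.0257] yaw -0.324 down [ 0. -0. -1.] F [0.1 0.4 0.7] w 0.0317
```

Call:
{"name": "drive_tool", "arguments": {"series": [[0.34,0,0,0.3,0,0,0],[0.34,0,0,0.3,0,0,0],[0.34,0,0,0.25,0,0,0],[0.34,0,0,0.25,0,0,0],[0.34,0,0,0.2,0,0,0],[0.34,0,0,0.15,0,0,0],[0.34,0,0,0.1,0,0,0],[0.34,0,0,0.1,0,0,0]]}}

```text
clock: 14.37
tcp_pos: [0.5591, -0.1383, 0.2117]
ee_rot: [0.114, 0.698, -0.114, 0.698]
ft_force: [-0.3, -0.4, -0.9]
grip_width: 0.0315
```

Call:
{"name": "drive_tool", "arguments": {"series": [[0.34,0,0,0.1,0,0,0],[0.34,0,0,0,0,0,0]]}}

```text
clock: 14.53
tcp_pos: [0.5611, -0.1391, 0.2118]
ee_rot: [0.114, 0.698, -0.114, 0.698]
ft_force: [-0.0, -0.6, -0.2]
grip_width: 0.0315
```

```bash
python3 -c "
from h import *;show()"
```

```text
t 14.53 st [0.5762 0.0474] tip [ 0.5612 -0.1391  0.0258] yaw -0.3241 down [ 0. -0. -1.] F [-0.  -0.6 -0.2] w 0.0315
```

Call:
{"name": "drive_tool", "arguments": {"series": [[0.34,0,0,0.07,0,0,0],[0.34,0,0,0,0,0,0],[0.34,0,0,-0.5,0,0,0],[0.34,-1,0,0,0,0,0],[0,-1,0,0,0,0,0],[0,0,0,1,0,0,0],[0,0,0,0.9,0,0,0],[0,0,0,0,0,0,0]]}}

```text
clock: 15.2
tcp_pos: [0.5911, -0.1494, 0.2528]
ee_rot: [0.114, 0.696, -0.115, 0.699]
ft_force: [-0.2, -0.6, -0.1]
grip_width: 0.0099
```

Call:
{"name": "drive_tool", "arguments": {"series": [[0,0.7,0,0,0,0,0],[0,0.6,0,0,0,0,0],[0,0.1,0,0,0,0,0],[0,0,0,0,0,0,0],[0,0,0,0,0,0,0]]}}

```text
clock: 15.62
tcp_pos: [0.5883, -0.1481, 0.2234]
ee_rot: [0.114, 0.698, -0.114, 0.697]
ft_force: [-0.9, 0.1, -0.2]
grip_width: 0.0009
```

```bash
python3 -c "
from h import *;show()"
```

```text
t 15.62 st [0.6046 0.0475] tip [ 0.5881 -0.148   0.0374] yaw -0.324 down [-0.001  0.    -1.   ] F [-0.9  0.1 -0.2] w 0.0009
```

Call:
{"name": "drive_tool", "arguments": {"series": [[0,0.1,0,0,0,0,0],[0,0.1,0,0,0,0,0],[0,0,0,0,0,0,0]]}}

```text
clock: 15.87
tcp_pos: [0.5887, -0.1483, 0.2198]
ee_rot: [0.114, 0.698, -0.114, 0.698]
ft_force: [-0.0, 0.7, -0.7]
grip_width: 0.0004
```

Call:
{"name": "drive_tool", "arguments": {"series": [[0,0.1,0,0,0,0,0],[0,0.1,0,0,0,0,0],[0,0,0,0,0,0,0]]}}

```text
clock: 16.12
tcp_pos: [0.5886, -0.1482, 0.2154]
ee_rot: [0.114, 0.698, -0.114, 0.698]
ft_force: [0.4, 0.1, 0.3]
grip_width: 0.0003
```

Call:
{"name": "drive_tool", "arguments": {"series": [[0,0.08,0,0,0,0,0],[0,0,0,0,0,0,0]]}}

```text
clock: 16.28
tcp_pos: [0.5888, -0.1484, 0.2141]
ee_rot: [0.114, 0.698, -0.114, 0.698]
ft_force: [-0.4, 0.9, 0.1]
grip_width: 0.0002
```

Call:
{"name": "drive_tool", "arguments": {"series": [[0,0.05,0,0,0,0,0],[0,0,0,0,0,0,0]]}}

```text
clock: 16.45
tcp_pos: [0.5888, -0.1484, 0.2139]
ee_rot: [0.114, 0.698, -0.114, 0.698]
ft_force: [-1.2, 0.1, 5.5]
grip_width: 0.0005
```

Contact came at 0.028 m, which is the height of the dome top when the rosette is home. Now I'll raise the arm, pull back and take a final look.

Call:
{"name": "drive_tool", "arguments": {"series": [[0,-1,0,0,0,0,0],[0,-1,0,0,0,0,0],[0,-1,0,0,0,0,0],[0,-1,0,0,0,0,0],[0,-1,0,-1,0,0,0],[0,-1,0,-1,0,0,0],[0,-1,0,-1,0,0,0],[0,-1,-0.5,-1,0,0,0]]}}

```text
clock: 17.12
tcp_pos: [0.509, -0.131, 0.3739]
ee_rot: [0.114, 0.698, -0.113, 0.698]
ft_force: [-0.1, 0.0, -0.0]
grip_width: 0.0004
```

Call:
{"name": "drive_tool", "arguments": {"series": [[0,0,-1,-1,0,0,0],[0,0,-1,-1,0,0,0],[0,0,-1,-1,0,0,0],[0,0,-1,-1,0,0,0],[0,0,-1,-1,0,0,0],[0,0,-1,0,0,0,0],[0,0,-1,0,0,0,0],[0,0,0,0,0,0,0]]}}

```text
clock: 17.78
tcp_pos: [0.3694, -0.2356, 0.3735]
ee_rot: [0.114, 0.697, -0.116, 0.698]
ft_force: [-0.5, -0.9, 0.2]
grip_width: 0.0007
```

Run:
```python
from h import *
show()
out=[]
for c in('top','side'):
    im=bot.camera(c); cv2.imwrite(f'pics/{c}6.png',im[:,:,::-1]); u,v=proj(c,[.56,-.04,.03])[0].astype(int)
    out.append(cv2.resize(im[v-95:v+95,u-95:u+95,::-1],(400,400),interpolation=cv2.INTER_CUBIC))
cv2.imwrite('pics/v8.png',np.hstack(out))
```

```text
t 17.78 st [ 0.4255 -0.1057] tip [ 0.3695 -0.236   0.1875] yaw -0.3267 down [ 0.    -0.002 -1.   ] F [-0.5 -0.9  0.2] w 0.0007
```

View pics/v8.png

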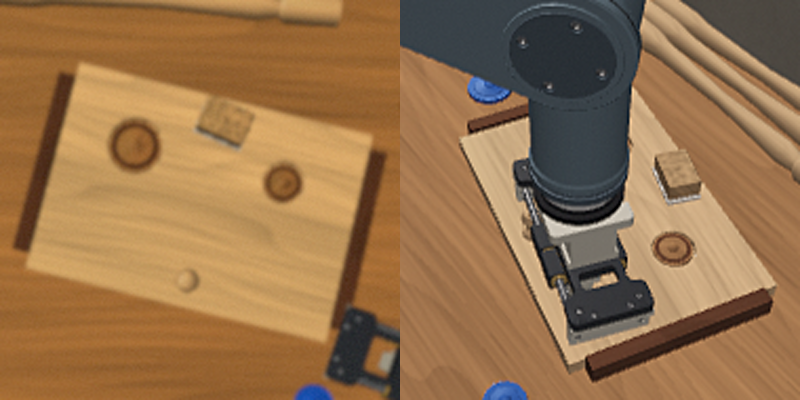

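Both rosettes sit inside their recesses, in the top view at about (134,145) and (283,182) of the crop. The finial, sanding block and blue discs are where they were.

```bash
python3 -c "
from cell import bot
print(bot.finish_job())"
```

```text
the job is handed in; nothing more can be done
None
```

Both brown rosettes are in the recesses of their own size, flat and the right way up. I handed the job in at about 18 s of the 67 s allowed. I pushed each one with the two fingertips spread as a cradle and didn't pick either up.

- **Seating:** after each push I lowered the closed fingertips onto the dome. Both touched at about 28 mm above the bench (contact forces 7.6 N and 5.5 N). That is the height of a rosette fully home; one still on the panel surface would have touched at 36 mm.
- **Final top view:** both rosettes are in their recesses. The finial, the sanding block and the blue look-alikes look unmoved by eye.
- **Disagreement:** the side camera put the large rosette about 6 mm off sideways compared with the top camera and the arm. I took that as a bias in my fit, because the rim's side wall shows in that view. The side picture also left the large rosette's height unclear, so I relied on the touch check.
- **Not seen:** the arm hid the large rosette and the finial in the last side picture.

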